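Unclip a candle tote and lay its lid in the sheet pan

ROBOT

A 6-joint arm with a two-finger parallel gripper is mounted at the origin on the work surface. World frame = base frame: x ahead of the robot, y to its left, z up, the work surface at z = 0. Lengths are in mm, angles in degrees, forces in N, time in s.
With the tool pointing down it reaches from about 350 to 850 mm from the base axis. Payload 8.1 kg.
Tool frame: the origin (TCP) lies at the very end of the fingers, on their centre line; the grasp point (between the pads) lies 19 mm behind it; z points along the fingers, y is the line along which they close (so a half turn about z gives the same grasp; the last joint's range is limited). The gripper opens to 93 mm and grips with 3 to 60 N. Pads are 15 mm wide; open, the fingers measure 128 mm over their backs; the gripper's body (75 mm by 188 mm) begins 65 mm behind the grasp point.
Start: joints at [-80.867, 7.471, 85.268, -0, 87.261, -4.893], TCP at [145.438, -582.111, 218.635] pointing down, gripper open.
Joint ranges: [-169.43, 169.43], [-51.17, 129.36], [1.28, 143.12], [-76.62, 256.62], [0, 156.53], [-152.29, 152.29]. Speed limits (degrees/s): [136.94, 136.94, 159.86, 180, 180, 180].

INTERFACE

Orientations are given as a 3x3 rotation matrix whose columns are the frame's x, y, z axes.
In Python, from bench import r gives the robot as it stands.
- The arm moves only by the shell command python3 -m creep 'ROWS' [OPENING]. ROWS is JSON, a list of rows, each a list of 2 entries, a list of its own where there are three numbers: the shift along the tool's x, y, z in units of 0.04 m (1.0 is 0.04 m), then the turn about the tool's z in units of 5 degrees (1.0 is 5 degrees). In form: [[[dx, dy, dz], turn], ...]. A call has 1 to 12 rows; each row shifts and turns the commanded pose from where the row before left it, along the tool's axes as they then stand; what a row does not reach is not made up. A row lasts 1/10 s, in which the tool goes at most 50 mm and 8.59 degrees, less where a joint would pass 70% of its speed; a pose out of reach is approached as far as the arm can. A call with a number of a shift or a turn outside -1 to 1 is refused whole. A call with a gripper value outside its range is refused whole. OPENING is the opening, from -1 (shut) to 1 (fully open), set as the call begins (- or left out, the last holds). The fingers move at their own pace and stop on an object; the grip force is fixed at half the most. Time passes only in rows, so rows that do not move let the fingers close. It gives the time, the measured TCP pose, the force, the opening and the grip force at its end, in the units of the state.
- r.read_state(): the state, without advancing time (a new reading comes with each control period).
- r.read_camera(name): name is "scene" or "top"; returns a dict with "img" (480x640x3 uint8, red, green, blue), "z_map" (480x640 float32, mm along the optical axis (not along the pixel's ray), 0 where there is no reading), "fx", "fy", "cx", "cy" (pixels), "k1" (the pictures are not rectified: a ray, as slopes to the right and down, at radius r is drawn at 1 + k1 r^2 times it, then the intrinsics apply), "rvec" (rotation vector, rad) and "tvec" (3), from world to camera coordinates, as OpenCV has them. Camera axes: x right, y down, z forward; pixel columns grow to the right and rows downward; lengths in mm; the calibration is good to about 2 mm. A picture is of the moment at which its call begins.
- r.finish_job(): hands the job in; it is judged then, once.
The state is a dict: "clock": time; "joint_pos": joint angles; "joint_vel": joint speeds; "effort": joint torques, N m; "ee_pos": TCP position; "ee_rot": TCP orientation; "wrist_force": force on the tool from outside, world axes, zero at the start; "torque": the same for the moment, N m; "finger_gap": opening from 0.0 (shut) to 1.0 (fully open); "grasp_force": force on a finger pad.
Only numpy, scipy, OpenCV 4.12 (cv2) and the standard library are available. Lean on these libraries where they do the work, as an engineer would, in place of code of your own. Each camera call takes 0.05 s, during which the arm holds its last target. There are 200 camera calls.

TASK

Open the candle tote: flip the two sprung bale clips off the opposite edges of its lid so that both hang open, and only then lift the lid off by its handle. Lay the lid flat on the floor of the empty sheet pan, handle up and near the pan's middle so that no edge rides on the rim, lowering it right down before you let go, not dropping it. Leave the clips open and do not disturb the candle jars and the pitcher standing nearby.

Things in the scene. Friction and masses are not known exactly. Their poses are not given: they have to be found in the camera images.
- tote: Grey plastic tote, fixed to the table, 184 mm (x) by 150 mm (y) by 115 mm high, holding four candle jars, closed by the lid. Origin: centre of its underside; z up. The clips sit at the middle of its +y and -y edges. An open clip reaches about 165 mm from the tote's centre line.
- clip_left (a joint): Sprung wire bale clip, mid +y edge of the tote, 54 mm wide. rad: 0 latched (upright, crossbar over the lid's edge, holding it down), 2.0 fully open (hanging outward). Hinge axis along the tote's x at y 80, z 78 mm of the tote; turns outward. Over-centre spring: below about 0.5 rad it pulls shut (0.1 N m latched, 1.5 N at the tab), beyond that it snaps fully open.
- clip_right (a joint): Sprung wire bale clip, mid -y edge of the tote, 54 mm wide. rad: 0 latched (upright, crossbar over the lid's edge, holding it down), 2.0 fully open (hanging outward). Hinge axis along the tote's x at y -80, z 78 mm of the tote; turns outward. Over-centre spring: below about 0.5 rad it pulls shut (0.1 N m latched, 1.5 N at the tab), beyond that it snaps fully open.
- left_tab (a point): Centre of the left clip's steel thumb tab: 60 mm wide (tote's x), 38 mm tall, 4 mm thick, 67 mm from the clip's hinge axis. Latched, it stands upright, centre 24 mm and top 43 mm above the lid's upper face. Axes: z along the tab away from the hinge, y outward from the tote. Push it outward from the lid's side, or pinch it from above.
- right_tab (a point): Centre of the right clip's steel thumb tab: 60 mm wide (tote's x), 38 mm tall, 4 mm thick, 67 mm from the clip's hinge axis. Latched, it stands upright, centre 24 mm and top 43 mm above the lid's upper face. Axes: z along the tab away from the hinge, y outward from the tote. Push it outward from the lid's side, or pinch it from above.
- lid: Loose white plastic lid, 0.28 to 0.56 kg: a plate 200 mm (x) by 180 mm (y), 6 mm thick, and under it a plug 166 by 132 mm, 8 mm deep, that drops 4 mm loose into the tote's mouth. Origin: centre of the plug's underside; z up. The plate's upper face is 14 mm above the origin, 121 mm above the table when on the tote. Lifting it 8 mm frees the plug.
- lid_handle (a point): Centre of the black handle bar on the lid, 44 mm above the lid's origin. The bar is 120 mm long (along the lid's x), 18 mm wide (y), 16 mm tall, on two posts at its ends; there are 22 mm free under it. Grip it across its width. On the tote it is 151 mm above the table; with the lid flat in the pan it is 47 mm above the table.
- pan: Aluminium sheet pan lined with parchment, fixed to the table, empty: 330 mm (x) by 250 mm (y) outside, 324 by 244 mm inside, rim 20 mm high (22 mm with its rolled edge), floor 3 mm thick. Origin: centre of its underside.
- jar_a: Black candle jar, loose bystander, 74 mm diameter, 90 mm tall, origin at its underside.
- jar_b: Black candle jar, loose bystander, 74 mm diameter, 90 mm tall, origin at its underside.
- pitcher: Steel pouring pitcher with a side handle, loose bystander, 96 mm diameter, 130 mm tall, origin at its underside.
Mind the look-alikes: they are no part of the job. Several things have the shape of the tote; the one meant has the colours described above.

How it is judged:
By the outcome, as a careful person would: the job done as asked, in the order asked, and still so for the second after the job is handed in, with the robot touching nothing.
It also fails if it takes over 64 s, if anything falls off the work surface, if the arm or the gripper's body presses on something with over 40 N, if the wrist force passes 120 N, or if a joint passes its speed limit or range.

## Working session

There is one attempt and no reset: what is moved stays moved. The work goes in short steps, Python scripts to look and compute and a shell command to move; the robot and the scene stay as the last step left them, time stands still between calls to the robot, and variables do not carry over. Pictures are saved under pics/ and viewed, at most 10 in all, crops included, and the job is handed in when it is done.

```bash
mkdir -p pics; ls
cat > h.py <<'E'
import numpy as np,cv2
from bench import r
def cloud(c):
    v,u=np.mgrid[0:480,0:640]
    x=(u-c['cx'])/c['fx'];y=(v-c['cy'])/c['fy']
    a,b=x.copy(),y.copy()
    for _ in range(8):
        s=1+c['k1']*(a*a+b*b);a,b=x/s,y/s
    z=c['z_map'];P=np.stack([a*z,b*z,z],-1)
    R=cv2.Rodrigues(np.array(c['rvec'],float))[0]
    W=(P-np.array(c['tvec'],float).ravel())@R
    W[z<=0]=np.nan
    return W
def save(c,n): cv2.imwrite('pics/'+n+'.png',c['img'][:,:,::-1])
E
python3 - <<'E'
from h import *
for n in('scene','top'):
    c=r.read_camera(n);save(c,n+'0');np.save(n+'0.npy',cloud(c));print(n,c['fx'],c['k1'],c['tvec'])
s=r.read_state();print(s)
E
```

```text
pics
scene 440.02522964202785 -0.039477320752161864 [ 437.58332046 -318.38737327 1467.86111596]
top 450.8804652594576 -0.04244563451263708 [  55.89839441  656.31655066 1149.71197332]
{'clock': 0.1, 'joint_pos': array([-8.08661355e+01,  7.50999015e+00,  8.53240208e+01, -1.91719060e-04,
        8.72620897e+01, -4.89439020e+00]), 'joint_vel': array([-0.02921512, -0.03204835, -0.12992897, -0.10775224,  0.04158821,
        0.07313954]), 'effort': array([-3.43321062e-04, -5.61344147e+01, -4.93092227e+01,  7.68477051e-02,
        2.92020023e-02, -4.92926779e-05]), 'ee_pos': array([ 145.36361909, -581.58457065,  217.69119705]), 'ee_rot': array([[ 9.70176287e-01,  2.42400287e-01, -2.69552880e-04],
       [ 2.42400397e-01, -9.70174885e-01,  1.65547408e-03],
       [ 1.39773959e-04, -1.67144142e-03, -9.99998593e-01]]), 'wrist_force': array([ 0.28713079, -0.59928865, -0.03856392]), 'torque': array([ 0.0326565 , -0.01294545, -0.01314274]), 'grasp_force': 0.0, 'finger_gap': 1.0036865399901682}
```

View pics/top0.png

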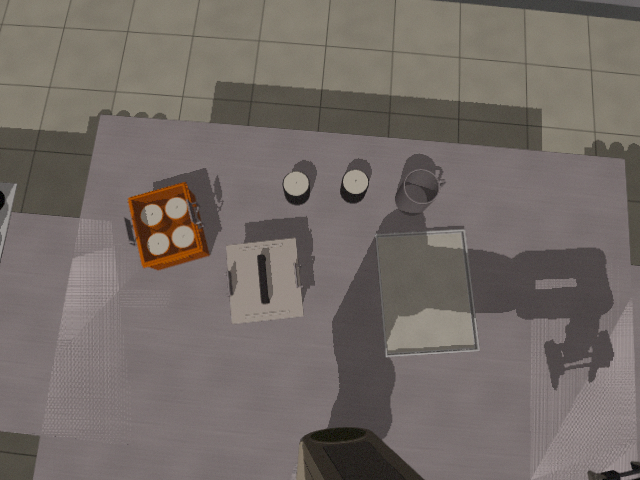

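View pics/scene0.png

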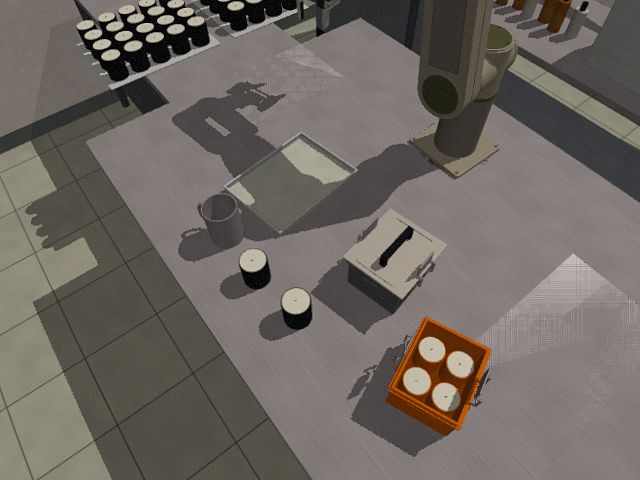

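The top view shows the white lid around (265,280), with its handle running from (262,256) to (266,303), clips at (230,280) and (298,276), and the pan around (428,292). The orange tote is the decoy. The jars are at (296,184) and (355,182), and the pitcher is at (421,187).

Run:
```python
from h import *
W=np.load('top0.npy');im=cv2.imread('pics/top0.png')
v,u=np.mgrid[0:480,0:640]
def box(a,b,c,d): return (u>=a)&(u<=c)&(v>=b)&(v<=d)
reg=box(215,225,312,335)
def rect(m,n):
    p=W[m];p=p[np.isfinite(p).all(1)]
    q=cv2.minAreaRect(p[:,:2].astype(np.float32));print(n,len(p),q,p.mean(0).round(1),'med z',np.median(p[:,2]).round(1))
    return p
z=W[...,2]
lid=reg&(z>112)&(z<130)&(im.min(-1)>110);rect(lid,'lid')
rect(reg&(im.max(-1)<60)&(z>135)&box(250,240,280,315),'handle')
rect(box(222,255,240,305)&(z>133),'clipL');rect(box(290,250,305,300)&(z>133),'clipR')
rect(box(222,255,240,305)&(z>80)&(im.max(-1)<110),'clipL2');
rect(box(370,220,485,362)&(z>10)&(z<40),'pan rim')
rect(box(385,240,470,350)&(z<12),'pan floor')
for n,b in(('jar a',(280,165,315,210)),('jar b',(338,165,372,205)),('pitcher',(398,160,448,215))):rect(box(*b)&(z>60),n)
```

```text
lid 4531 ((506.08233642578125, 233.18959045410156), (199.541748046875, 191.7035369873047), 11.296361923217773) [502.2 230.1 121.1] med z 121.0
handle 335 ((507.27191162109375, 231.0773468017578), (116.41156768798828, 16.89694595336914), 11.222480773925781) [506.8 230.4 158.3] med z 158.6
clipL 92 ((488.74676513671875, 312.7193908691406), (58.35609817504883, 4.8419694900512695), 11.809053421020508) [488.9 311.8 154.5] med z 157.9
clipR 47 ((522.319091796875, 151.70652770996094), (57.5106086730957, 5.0307722091674805), 9.479171752929688) [522.7 151.7 160.9] med z 163.5
clipL2 211 ((502.1519775390625, 313.892822265625), (84.24092102050781, 28.26874542236328), 11.024792671203613) [501.4 309.8 129.5] med z 122.6
pan rim 1181 ((524.0205078125, -203.2801971435547), (336.2009582519531, 258.5043640136719), 8.209545135498047) [ 522.3 -215.6   19.7] med z 20.5
pan floor 9290 ((519.304931640625, -214.3845977783203), (311.8604736328125, 245.64263916015625), 3.207278251647949) [ 515.1 -209.4    3.4] med z 3.4
jar a 625 ((775.4733276367188, 178.35874938964844), (72.77731323242188, 71.94277954101562), 42.903316497802734) [772.  176.9  89. ] med z 90.6
jar b 629 ((794.7576904296875, 18.97217559814453), (73.4587173461914, 72.5864486694336), 36.90526580810547) [791.   19.   88.9] med z 90.7
pitcher 815 ((792.6187133789062, -157.4420166015625), (95.19561767578125, 114.21068572998047), 58.33646774291992) [ 788.7 -157.2  100.7] med z 102.7
```

```bash
python3 -m creep '[[[0,0,0],0.54],[[0.8,-0.8,0],0],[[0.8,-0.8,0],0],[[0.8,-0.8,0],0],[[0.8,-0.8,0],0],[[0.8,-0.8,0],0],[[0.8,-0.8,0],0],[[0.8,-0.8,0],0],[[0.8,-0.8,0],0],[[0.8,-0.8,0],0],[[0.8,-0.8,0],0],[[0.8,-0.8,0],0]]' -1
python3 - <<'E'
from h import *
W=np.load('top0.npy');im=cv2.imread('pics/top0.png')
v,u=np.mgrid[0:480,0:640];z=W[...,2]
m=(u>365)&(u<490)&(v>220)&(v<365)&(z>9)&(z<28)
p=W[m][:,:2]
# median-based edges: rotate by candidate yaw from line fits on each side
c=np.array([520.,-210.])
for yaw in (5.,8.,11.3):
    t=np.radians(yaw);R=np.array([[np.cos(t),np.sin(t)],[-np.sin(t),np.cos(t)]])
    q=(p-c)@R.T
    for ax,sg,lim in((0,1,100),(0,-1,100),(1,1,100),(1,-1,100)):
        s=(abs(q[:,1-ax])<100)&(q[:,ax]*sg>lim)
        f=np.polyfit(q[s,1-ax],q[s,ax],1) if s.sum()>5 else None
        print(yaw,ax,sg,s.sum(),f,np.median(q[s,ax]) if s.sum() else 0)
E
```

```text
clock: 1.3
ee_pos: [422.0, -166.0, 218.5]
ee_rot: [[0.981, 0.196, -0.0], [0.196, -0.981, 0.0], [-0.0, -0.0, -1.0]]
wrist_force: [1.7, -0.6, -0.5]
finger_gap: 0.026
grasp_force: 0.0
5.0 0 1 205 [-5.37747598e-02  1.67422927e+02] 168.66950620233843
5.0 0 -1 208 [-4.60335127e-02 -1.56371073e+02] -158.38113271103205
5.0 1 1 169 [5.76901990e-02 1.31736532e+02] 131.9879188850026
5.0 1 -1 269 [ 6.42725662e-02 -1.15921092e+02] -116.13165024964518
8.0 0 1 207 [-9.31737931e-03  1.66738968e+02] 168.13493512511337
8.0 0 -1 211 [-6.17994648e-03 -1.56057826e+02] -158.51712964292335
8.0 1 1 173 [7.79587836e-03 1.31159311e+02] 132.1278650301055
8.0 1 -1 269 [ 1.23682442e-02 -1.15668820e+02] -115.5871780925656
11.3 0 1 208 [3.45996909e-02 1.67038623e+02] 168.71001804165337
11.3 0 -1 213 [ 5.0922088e-02 -1.5641902e+02] -158.77197490090956
11.3 1 1 171 [-4.45078548e-02  1.31664453e+02] 132.33382314035782
11.3 1 -1 269 [-4.55242525e-02 -1.15737353e+02] -115.73433055148875
```

```bash
python3 -m creep '[[[0.324,-0.967,0],0],[[0.324,-0.967,0],0],[[0.324,-0.967,0],0],[[0.324,-0.967,0],0],[[0.324,-0.967,0],0],[[0.324,-0.967,0],0],[[0.324,-0.967,0],0],[[0.324,-0.967,0],0],[[0.324,-0.967,0],0],[[0.324,-0.967,0],0],[[0,0,0],0],[[0,0,0],0]]'
python3 - <<'E'
from h import *
p=r.read_state()['ee_pos'];t=np.radians(11.3);X=np.array([np.cos(t),np.sin(t)]);Y=np.array([-X[1],X[0]])
d=p[:2]-[506.5,231.8];print(p,'tote frame',d@X,d@Y)
E
```

```text
clock: 2.5
ee_pos: [472.0, 237.3, 217.9]
ee_rot: [[0.98, 0.198, -0.001], [0.198, -0.98, -0.001], [-0.002, 0.001, -1.0]]
wrist_force: [0.1, -0.3, -0.1]
finger_gap: 0.004
grasp_force: 0.0
[472.00906099 237.31986326 217.86246108] tote frame -32.74072445849977 12.17122533581327
```

```bash
python3 -m creep '[[[0.41,-0.39,0],0],[[0.41,-0.39,0],0],[[0,0,0],0],[[0,0,0],0]]'
python3 - <<'E'
from h import *
p=r.read_state()['ee_pos'];t=np.radians(11.3);X=np.array([np.cos(t),np.sin(t)]);Y=np.array([-X[1],X[0]])
d=p[:2]-[506.5,231.8];print(p,'tote frame',d@X,d@Y)
E
python3 -m creep '[[[0,0,0.5],0],[[0,0,0.5],0],[[0,0,0.5],0],[[0,0,0.4],0],[[0,0,0],0],[[0,0,0],0]]'
```

```text
clock: 2.9
ee_pos: [498.5, 272.6, 218.3]
ee_rot: [[0.981, 0.196, -0.001], [0.196, -0.981, -0.001], [-0.001, 0.001, -1.0]]
wrist_force: [0.5, -0.4, 0.1]
finger_gap: 0.007
grasp_force: 0.0
[498.52999541 272.62114056 218.29843825] tote frame 0.18324176970916461 41.59150048442138
clock: 3.5
ee_pos: [498.5, 273.4, 142.9]
ee_rot: [[0.981, 0.196, -0.0], [0.196, -0.981, -0.0], [-0.0, 0.0, -1.0]]
wrist_force: [-0.0, -0.2, 0.5]
finger_gap: 0.003
grasp_force: 0.0
```

```bash
python3 -m creep '[[[0,-0.3,0],0],[[0,-0.3,0],0],[[0,-0.3,0],0],[[0,-0.3,0],0],[[0,-0.3,0],0],[[0,-0.2,0],0],[[0,0,0],0],[[0,0,0],0]]'
python3 - <<'E'
from h import *
c=r.read_camera('scene');save(c,'s1')
cv2.imwrite('pics/s1c.png',cv2.resize(c['img'][170:330,300:500,::-1],(800,640))[:600])
E
```

```text
clock: 4.3
ee_pos: [485.1, 340.8, 142.5]
ee_rot: [[0.98, 0.197, -0.0], [0.197, -0.98, -0.0], [-0.0, 0.0, -1.0]]
wrist_force: [-0.1, -0.0, 0.2]
finger_gap: 0.003
grasp_force: 0.0
```

View pics/s1c.png

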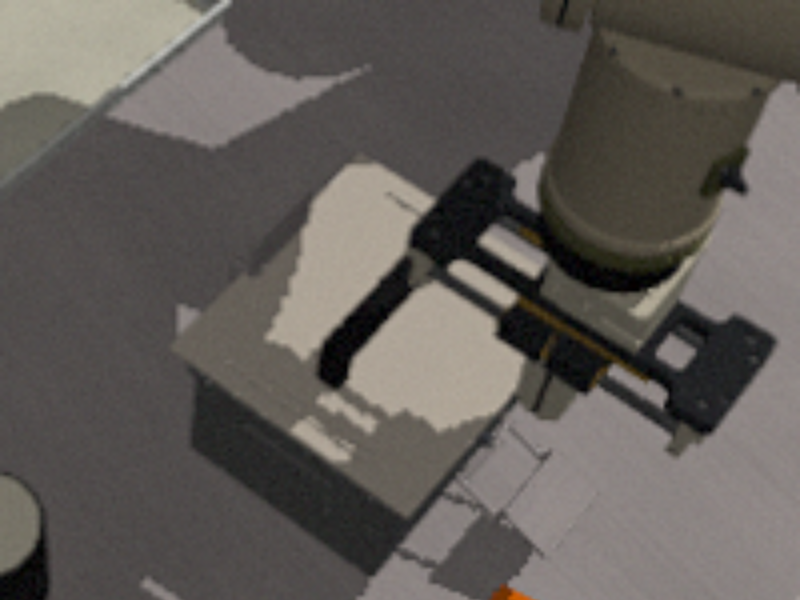

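The left clip hangs open: its wire shows at crop position (510,460), beyond the tote edge. Next is the right clip.

```bash
python3 -m creep '[[[0,0,-0.6],0],[[0,0,-0.6],0],[[0,0,-0.7],0],[[0,0.77,0],0],[[0,0.77,0],0],[[0,0.77,0],0],[[0,0.77,0],0],[[0,0.77,0],0],[[0,0,0],0],[[0,0,0],0]]'
python3 - <<'E'
from h import *
p=r.read_state()['ee_pos'];t=np.radians(11.3);X=np.array([np.cos(t),np.sin(t)]);Y=np.array([-X[1],X[0]])
d=p[:2]-[506.5,231.8];print(p,'tote frame',d@X,d@Y)
c=r.read_camera('top');save(c,'t2');W=cloud(c);q=W.reshape(-1,3);e=q[:,:2]-[506.5,231.8]
s=(abs(e@X)<45)&(e@Y>100)&(e@Y<180)&(q[:,2]>8);print(s.sum(),(e@Y)[s].max() if s.any() else 0, q[s,2].max() if s.any() else 0)
E
```

```text
clock: 5.35
ee_pos: [515.7, 188.8, 218.8]
ee_rot: [[0.981, 0.194, 0.0], [0.194, -0.981, 0.0], [0.0, -0.0, -1.0]]
wrist_force: [-0.1, -0.1, 0.4]
finger_gap: 0.006
grasp_force: 0.0
[515.68820761 188.80932861 218.77689831] tote frame 0.5862347711929647 -43.95767640223599
135 159.3276025668142 55.00805364328063
```

```bash
python3 -m creep '[[[0,0,0.5],0],[[0,0,0.5],0],[[0,0,0.5],0],[[0,0,0.4],0],[[0,0,0],0],[[0,0.3,0],0],[[0,0.3,0],0],[[0,0.3,0],0],[[0,0.3,0],0],[[0,0.3,0],0],[[0,0.2,0],0],[[0,0,0],0]]'; python3 -m creep '[[[0,0,0],0],[[0,0,-0.6],0],[[0,0,-0.6],0],[[0,0,-0.7],0],[[0,-0.8,0],0],[[0,-0.8,0],0],[[0,-0.8,0],0],[[0,-0.31,0],0],[[0,0,0],0],[[0,0,0],0]]' 1;  python3 - <<'E'
from h import *
p=r.read_state()['ee_pos'];t=np.radians(11.3);X=np.array([np.cos(t),np.sin(t)]);Y=np.array([-X[1],X[0]])
d=p[:2]-[506.5,231.8];print(p,'tote frame',d@X,d@Y)
c=r.read_camera('scene');save(c,'s3');cv2.imwrite('pics/s3c.png',cv2.resize(c['img'][170:320,300:500,::-1],(800,600)))
c=r.read_camera('top');save(c,'t3');W=cloud(c);q=W.reshape(-1,3);e=q[:,:2]-[506.5,231.8]
for g in(1,-1):
    s=(abs(e@X)<45)&(g*(e@Y)>100)&(g*(e@Y)<180)&(q[:,2]>8)&(q[:,2]<190);print(s.sum(),(g*(e@Y))[s].max() if s.any() else 0, q[s,2].max() if s.any() else 0)
s=(abs(e@X)<45)&(q[:,2]>150)&(q[:,2]<170);h=e[s&(abs(e@Y)<30)];print('handle',len(h),np.median(h@Y) if len(h) else 0)
E
```

```text
clock: 6.6
ee_pos: [529.2, 121.5, 142.8]
ee_rot: [[0.981, 0.195, 0.0], [0.195, -0.981, -0.0], [0.0, 0.0, -1.0]]
wrist_force: [0.1, -0.3, -0.2]
finger_gap: 0.005
grasp_force: 0.0
clock: 7.6
ee_pos: [507.6, 228.8, 218.5]
ee_rot: [[0.98, 0.197, -0.0], [0.197, -0.98, -0.001], [-0.0, 0.001, -1.0]]
wrist_force: [-0.6, -1.2, -0.3]
finger_gap: 0.822
grasp_force: 0.0
[507.55295239 228.84660193 218.48567229] tote frame 0.4538335825026497 -3.102467398714046
61 139.26874195069382 60.897858407982525
328 156.53435112217238 64.54297103063682
handle 96 -0.5179140276907344
```

View pics/s3c.png

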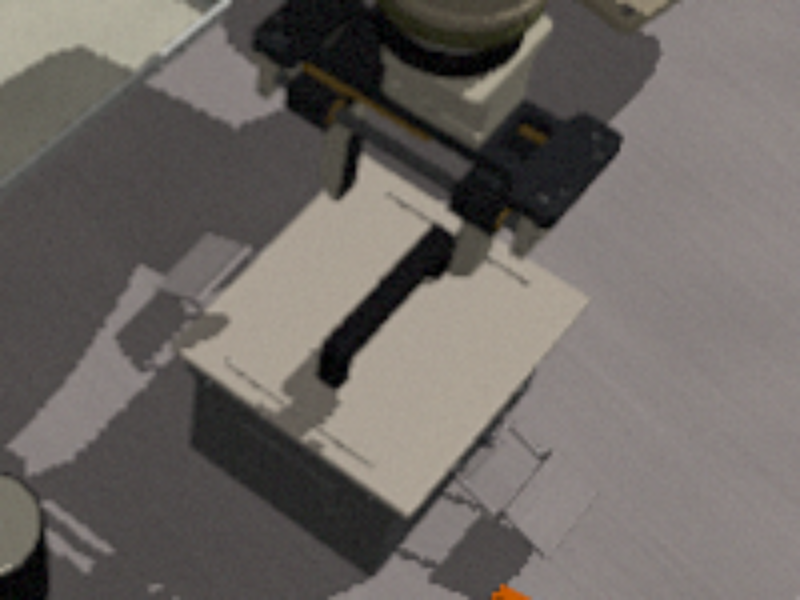

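Both clips hang open: the right one's wire shows at about (205,270) and the left one's at about (510,460). Now I'll grip the handle.

```bash
python3 -m creep '[[[0,-0.07,0.5],0],[[0,0,0.5],0],[[0,0,0.5],0],[[0,0,0.4],0],[[0,0,0.26],0],[[0,0,0],0],[[0,0,0],0]]'; python3 -m creep '[[[0,0,0],0],[[0,0,0],0],[[0,0,0],0],[[0,0,0],0],[[0,0,0],0],[[0,0,0],0],[[0,0,0],0],[[0,0,0],0],[[0,0,0],0],[[0,0,0],0]]' -1
```

```text
clock: 8.4
ee_pos: [507.4, 231.8, 132.7]
ee_rot: [[0.981, 0.196, 0.0], [0.196, -0.981, 0.0], [0.0, -0.0, -1.0]]
wrist_force: [0.3, 1.3, 0.4]
finger_gap: 1.001
grasp_force: 0.0
clock: 9.4
ee_pos: [507.0, 231.9, 132.2]
ee_rot: [[0.981, 0.196, -0.0], [0.196, -0.981, -0.0], [-0.0, 0.0, -1.0]]
wrist_force: [-0.2, -0.8, 0.3]
finger_gap: 0.192
grasp_force: 27.3
```

```bash
python3 -m creep '[[[0,0,-0.1],0],[[0,0,-0.1],0],[[0,0,-0.2],0],[[0,0,-0.3],0],[[0,0,-0.4],0],[[0,0,-0.4],0],[[0,0,-0.4],0],[[0,0,-0.3],0],[[0,0,0],0],[[0,0,0],0]]'
python3 - <<'E'
from h import *
c=r.read_camera('scene');save(c,'s4');cv2.imwrite('pics/s4c.png',cv2.resize(c['img'][130:330,250:510,::-1],(780,600)))
E
```

```text
clock: 10.4
ee_pos: [507.1, 232.0, 220.4]
ee_rot: [[0.981, 0.196, 0.0], [0.196, -0.981, 0.0], [0.0, -0.0, -1.0]]
wrist_force: [0.5, -0.0, -4.2]
finger_gap: 0.189
grasp_force: 30.0
```

View pics/s4c.png

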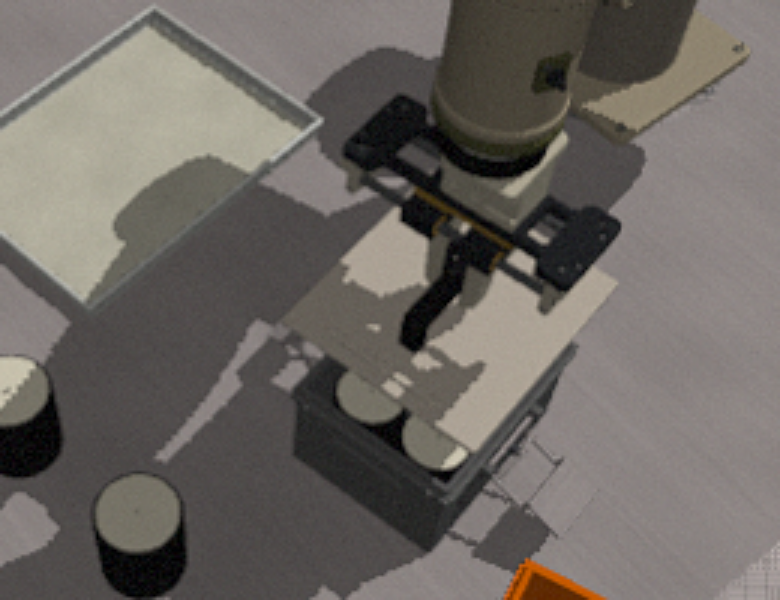

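The lid is held level above the open tote, with the jars inside showing at (370,395) and (437,442). Now I'll carry it to the pan.

```bash
python3 -m creep '[[[0,0.2,0],0.28],[[0,0.4,0],0.28],[[0,0.6,0],0],[[-0.1,0.6,0],0],[[-0.1,0.6,0],0],[[-0.1,0.6,0],0],[[-0.1,0.6,0],0],[[-0.1,0.6,0],0],[[-0.1,0.6,0],0],[[-0.1,0.6,0],0],[[-0.1,0.6,0],0],[[-0.1,0.6,0],0]]'; python3 -m creep '[[[-0.1,0.6,0],0],[[-0.1,0.6,0],0],[[0,0.6,0],0],[[0,0.6,0],0],[[0,0.6,0],0],[[0,0.6,0],0],[[0,0.4,0],0],[[0,0.4,0],0],[[0,0.2,0],0],[[0,0,0],0],[[0,0,0],0],[[0,0,0],0]]'
python3 - <<'E'
from h import *
s=r.read_state();p=s['ee_pos'];R=s['ee_rot']
print(p,(R.T@(np.array([524,-201.5,p[2]])-p)/40).round(2))
c=r.read_camera('top');save(c,'t5');np.save('t5.npy',cloud(c));c=r.read_camera('scene');save(c,'s5')
W=np.load('t5.npy').reshape(-1,3);m=(abs(W[:,2]-209)<6)&(abs(W[:,0]-524)<140)&(abs(W[:,1]+201)<130)
print(cv2.minAreaRect(W[m,:2].astype(np.float32)),np.polyfit(W[m,0],W[m,2],1),np.polyfit(W[m,1],W[m,2],1),m.sum())
E
```

```text
clock: 11.65
ee_pos: [510.6, -36.6, 219.7]
ee_rot: [[0.989, 0.146, -0.001], [0.146, -0.989, -0.0], [-0.001, 0.0, -1.0]]
wrist_force: [0.5, -0.1, -3.6]
finger_gap: 0.192
grasp_force: 30.0
clock: 12.85
ee_pos: [530.7, -216.6, 220.2]
ee_rot: [[0.989, 0.149, -0.0], [0.149, -0.989, 0.0], [-0.0, -0.0, -1.0]]
wrist_force: [-0.5, 0.0, -4.1]
finger_gap: 0.19
grasp_force: 30.0
[ 530.73592557 -216.64221897  220.24472835] [-0.11 -0.4   0.  ]
((531.7946166992188, -217.4084014892578), (199.69261169433594, 181.91441345214844), 8.541634559631348) [-3.92249965e-04  2.09071786e+02] [-7.89972484e-04  2.08708810e+02] 3025
```

View pics/t5.png

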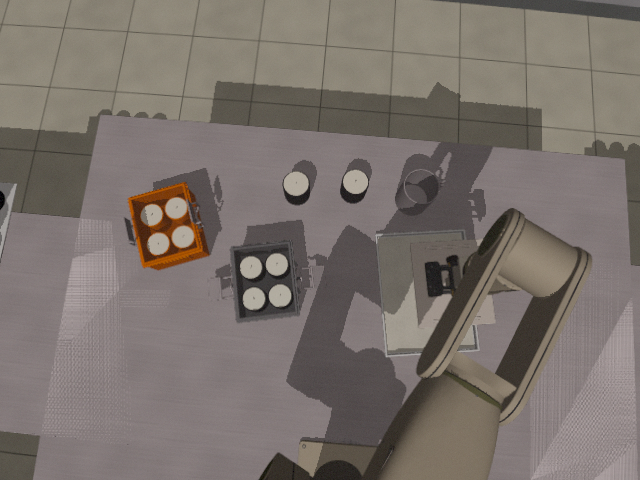

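The lid is level over the pan with centre (532,-217) and yaw 8.5°, and the tote stands open with both clips out. I'll correct by about (-7,+15) mm and lower it.

```bash
python3 -m creep '[[[-0.12,-0.4,0],0],[[0,0,0.4],0],[[0,0,0.7],0],[[0,0,0.7],0],[[0,0,0.7],0],[[0,0,0.7],0],[[0,0,0.6],0],[[0,0,0.4],0],[[0,0,0.2],0],[[0,0,0.1],0],[[0,0,0],0],[[0,0,0],0]]'
```

```text
clock: 14.15
ee_pos: [524.5, -202.9, 41.5]
ee_rot: [[0.989, 0.148, 0.002], [0.148, -0.989, -0.001], [0.002, 0.001, -1.0]]
wrist_force: [-0.2, 0.4, -4.3]
finger_gap: 0.194
grasp_force: 30.0
```

```bash
python3 -m creep '[[[0,0,0.1],0],[[0,0,0.1],0],[[0,0,0.06],0],[[0,0,0.03],0],[[0,0,0],0],[[0,0,0],0]]'; python3 -m creep '[[[0,0,0.03],0],[[0,0,0],0],[[0,0,0],0]]'
```

```text
clock: 14.75
ee_pos: [523.6, -202.4, 28.6]
ee_rot: [[0.989, 0.148, 0.0], [0.148, -0.989, -0.0], [0.0, 0.0, -1.0]]
wrist_force: [-0.9, -0.0, -4.1]
finger_gap: 0.189
grasp_force: 30.0
clock: 15.05
ee_pos: [523.8, -202.5, 28.2]
ee_rot: [[0.989, 0.148, 0.0], [0.148, -0.989, -0.0], [0.0, 0.0, -1.0]]
wrist_force: [-2.5, 1.0, 6.1]
finger_gap: 0.19
grasp_force: 30.0
```

```bash
python3 -m creep '[[[0,0,0.025],0],[[0,0,0],0],[[0,0,0],0]]'
```

```text
clock: 15.35
ee_pos: [523.8, -202.5, 28.2]
ee_rot: [[0.989, 0.148, 0.0], [0.148, -0.989, -0.0], [0.0, 0.0, -1.0]]
wrist_force: [-9.8, 4.6, 15.7]
finger_gap: 0.193
grasp_force: 30.0
```

It's on the floor. I'll unload, open and retreat.

```bash
python3 -m creep '[[[0,0,-0.03],0],[[0,0,0],0],[[0,0,0],0]]'; python3 -m creep '[[[0,0,0],0],[[0,0,0],0],[[0,0,0],0],[[0,0,0],0],[[0,0,0],0],[[0,0,0],0],[[0,0,0],0],[[0,0,0],0]]' 1; python3 -m creep '[[[0,0,-0.2],0],[[0,0,-0.4],0],[[0,0,-0.7],0],[[0,0,-0.7],0],[[0,0,-0.7],0],[[0,0,-0.7],0],[[0,0,-0.7],0],[[-0.6,0.6,0],0],[[-0.6,0.6,0],0],[[-0.6,0.6,0],0],[[0,0,0],0],[[0,0,0],0]]'
python3 - <<'E'
from h import *
c=r.read_camera('scene');save(c,'s6');c=r.read_camera('top');save(c,'t6');W=cloud(c).reshape(-1,3)
m=(abs(W[:,2]-17)<10)&(abs(W[:,0]-524)<95)&(abs(W[:,1]+202)<70);p=W[m]
A=np.c_[p[:,:2]-[524,-202],np.ones(len(p))];print(np.linalg.lstsq(A,p[:,2],rcond=None)[0],m.sum())
print(r.read_state()['wrist_force'])
E
```

```text
clock: 15.65
ee_pos: [523.9, -202.5, 28.2]
ee_rot: [[0.989, 0.148, 0.001], [0.148, -0.989, -0.0], [0.0, 0.0, -1.0]]
wrist_force: [-4.7, 1.2, 6.0]
finger_gap: 0.188
grasp_force: 30.0
clock: 16.45
ee_pos: [523.5, -202.4, 27.6]
ee_rot: [[0.989, 0.148, -0.0], [0.148, -0.989, -0.0], [-0.0, 0.0, -1.0]]
wrist_force: [0.1, 0.2, -0.1]
finger_gap: 0.831
grasp_force: 0.0
clock: 17.65
ee_pos: [463.1, -284.8, 193.1]
ee_rot: [[0.989, 0.146, 0.002], [0.146, -0.989, -0.001], [0.001, 0.001, -1.0]]
wrist_force: [0.1, 0.8, -0.2]
finger_gap: 0.999
grasp_force: 0.0
[-3.43130308e-03 -8.14334396e-04  1.68654109e+01] 3124
[-0.50103678 -0.53918378 -0.1450258 ]
```

View pics/s6.png

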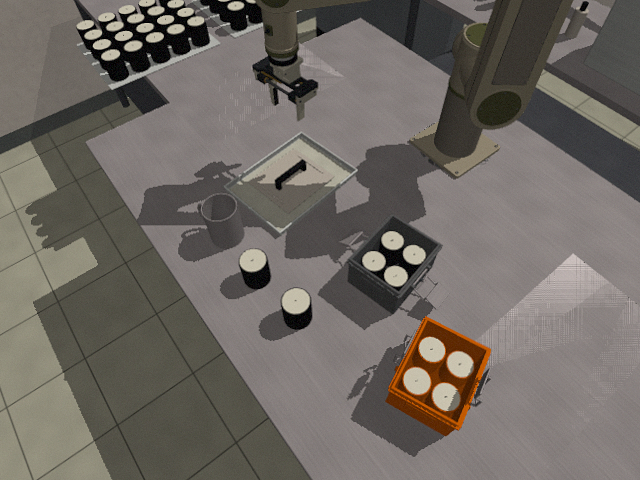

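The lid lies flat in the pan at (290,175), upper face at z of about 17 mm and handle up. Both clips are open at (350,245) and (428,285), and the jars and pitcher haven't moved.

```bash
python3 -c "
from bench import r
print(r.finish_job())"
```

```text
the job is handed in; nothing more can be done
None
```

The job is handed in at about 18 s on the clock: both clips were flipped open before the lid came off, the lid lies flat and handle up near the middle of the pan, and the candle jars and pitcher look undisturbed in the last picture.

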